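# Set the lamp box shutter to half light and hold it there

### The arm

A 7-joint arm with a two-finger parallel gripper is mounted at the origin on the work surface. World frame = base frame: x ahead of the robot, y to its left, z up, the work surface at z = 0. Lengths are in m, angles in rad, forces in N, time in s.
With the tool pointing down it reaches from about 0.4 to 0.85 m from the base axis. Payload 10.4 kg.
Tool frame: the origin (TCP) lies midway between the tips of the shut fingers; the grasp point (between the pads) lies 19 mm behind it (r.tcp_to_grasp is the z of the grasp point in the tool frame, in m); z points along the fingers, x is the direction in which the jaws open and shut, and the axes are right-handed (so a half turn about z gives the same grasp; the last joint's range is limited). The gripper opens to 87 mm and grips with 3 to 60 N. Pads are 19 mm wide; open, the fingers measure 117 mm over their backs; the gripper's body (75 mm by 190 mm) begins 51 mm behind the grasp point.
Start: joints at [1.114, 0.332, -0.065, 1.46, 0.022, 1.35, -0.088], TCP at [0.263, -0.567, 0.223] pointing down, gripper open.
Joint ranges: [-2.6, 2.6], [-0.5, 2.12], [-1.47, 1.34], [0.16, 2.42], [-1.27, 4.41], [0.06, 2.06], [-2.6, 2.6]. Speed limits (rad/s): [2.22, 2.22, 2.79, 2.79, 3.14, 3.14, 3.14].

### API

Orientations are given as a unit quaternion [x, y, z, w].
In Python, from bench import r, camera, close_job gives the robot as it stands. The module is installed in compiled form; this text tells all that it offers.
- The arm moves only by the shell command python3 -m crank 'ROWS' [FORCE]. ROWS is JSON, a list of rows, each an object of numbers: "x", "y", "z": the shift along the tool's x, y, z scaled (see below); "ax", "ay", "az": the turn, a rotation vector about the tool's x, y, z scaled (see below); "claw": the closure, from -1 (fully open) to 1 (shut), so that 0 is half open. A call has exactly 5 rows; each row is the pose to reach, as a shift and turn from the pose commanded when the call began, along the tool's axes at that moment; what a row does not reach only later rows make up. The controller multiplies each number of a shift by 1 m and each number of a turn by 2 rad. A row lasts 1/12 s, in which the tool goes at most 41.7 mm and 7.16 degrees, less where a joint would pass 70% of its speed; a pose out of reach is approached as far as the arm can. A call with a number of a shift or a turn outside -1 to 1 is refused whole. A call with a gripper value outside its range is refused whole. The fingers move at their own pace and stop on an object; FORCE is the grip in N (left out, the last holds). Time passes only in rows, so rows that repeat a pose let the fingers close, or fill a call up. It gives the time, the measured TCP pose, the force and the opening at its end, in the units of the state.
- r.read_state(): the state, without advancing time (a new reading comes with each control period).
- camera(name): name is "scene" or "side" or "wrist"; returns a dict with "color" (480x640x3 uint8, blue, green, red), "fx", "fy", "cx", "cy" (pixels), "D" ([k1, k2, p1, p2, k3] as OpenCV has them; the pictures are not rectified), "eye" and "orientation" of the camera in the world. Camera axes: x right, y down, z forward; pixel columns grow to the right and rows downward; lengths in m; the calibration is good to about 2 mm. A picture is of the moment at which its call begins. There is no depth.
- close_job(): hands the job in, once; it reports no verdict.
The state is a dict: "time": time; "joint_positions": joint angles; "joint_vel": joint speeds; "joint_torque": joint torques, N m; "ee_pos": TCP position; "eef_rot": TCP orientation; "ft_force": force on the tool from outside, world axes, zero at the start; "torque": the same for the moment, N m; "width": finger opening in m.
Only numpy, scipy, OpenCV 4.12 (cv2) and the standard library are available. Lean on these libraries where they do the work, as an engineer would, in place of code of your own. Each camera call takes 0.05 s, during which the arm holds its last target. There are 200 camera calls.

### The job

Slide the lamp box's sprung shutter open until you feel it rest against the clamped stop bar, pressing gently for about half a second, then ease it back, never letting it snap, to half of that travel. Hold it there against its spring and finish while still holding it; let go of nothing at the end, and leave the bottles and other things on the bench where they stand.

Things in the scene. Friction and masses are not known exactly. Their poses are not given: they have to be found in the camera images.
- lampbox: white lamp box fixed to the bench, 160 (x) x 320 (y) x 70 (z) mm; origin at the centre of its underside. In its top is an amber window covered by an aluminium shutter that slides along the box's own y between two low dark rails (tops 79 mm above the bench). It does not move.
- shutter (a joint): how far the shutter has been slid open from its closed rest, in m: 0 closed, growing as it slides along the lamp box's +y until its lip meets the stop bar (at 0.060 to 0.096, different each time). A spring pushes it back towards 0: about 4 N when closed, rising 1.1 N per 10 mm to about 10.5 to 14.5 N at the stop; it springs shut if let go.
- shutter_plate: the shutter: aluminium plate 88 (x) x 110 (y) x 4 (z) mm, top 77 mm above the bench, an upright lug at its middle and a 14 mm high lip (top 87 mm above the bench) along its +y edge. Axes as the lamp box; origin at bench height below the middle of plate and lug (closed: 75 mm to -y of the lamp box's origin). The lip's +y face is 55 mm to +y of the origin.
- lug_top (a point): middle of the top of the shutter's lug, an upright aluminium block 40 mm wide (lamp box x), 14 mm thick (lamp box y, the sliding direction) and 45 mm tall, from the plate at 77 mm to 122 mm above the bench. It can be pinched from above across its 14 mm or pushed in +y.
- stop_bar: steel stop bar, 126 (x) x 18 (y) x 20 (z) mm, with two black thumb knobs, clamped across the rails at a different place each time; it does not yield. Origin at the centre of its underside, 79 mm above the bench; axes as the lamp box. Its -y face, 9 mm from the origin, stops the shutter's lip: full travel = its y in the lamp box's frame + 0.011 m.
- vial: small amber glass vial, 24 mm across, 45 mm tall, standing on the lamp box's top near its +y end; bystander. Origin at its underside.
- pot: white screw pot, 52 mm across, 60 mm tall, on the bench on the lamp box's near (-x) side; bystander. Origin at its underside.
- beaker: clear glass beaker, 70 mm across, 85 mm tall, on the bench on the lamp box's far (+x) side; bystander. Origin at its underside.
- dish: white shallow dish, 90 mm across, 16 mm tall, on the bench on the lamp box's far side; bystander. Origin at its underside.
- amber_big: large amber glass jar, 88 mm across, 170 mm tall, on the left of the bench; bystander. Origin at its underside.
- amber_small: amber glass bottle, 66 mm across, 150 mm tall, on the left of the bench; bystander. Origin at its underside.
- white_jar: large white plastic jar, 90 mm across, 130 mm tall, on the right of the bench; bystander. Origin at its underside.
- spatula: spatula with a flat metal blade and a wooden handle, 180 mm long, lying on the right of the bench; bystander. Origin under its middle.

How it is judged:
By the outcome, as a careful person would: the job done as asked, in the order asked, and still so for the second after the job is handed in, while the arm keeps its last pose, push and grip.
It also fails if it takes over 48 s, if anything falls off the work surface, if the arm or the gripper's body presses on something with over 40 N, if the wrist force passes 120 N, or if a joint passes its speed limit or range.

## Working session

There is one attempt and no reset: what is moved stays moved. The work goes in short steps, Python scripts to look and compute and a shell command to move; the robot and the scene stay as the last step left them, time stands still between calls to the robot, and variables do not carry over. Pictures are saved under pics/ and viewed, about 8 in all and at most 12, crops included, and the job is handed in when it is done.

```bash
mkdir -p pics; ls
python3 - <<'E'
from bench import r,camera
import cv2
for n in("scene","side"):
    c=camera(n);cv2.imwrite(f"pics/{n}0.png",c["color"])
    print(n,{k:v for k,v in c.items() if k!="color"})
print(r.read_state(),r.tcp_to_grasp)
E
```

```text
pics
scene {'fx': 577.9720352857687, 'fy': 577.9720352857687, 'cx': 318.03021105900433, 'cy': 238.32052755341186, 'D': array([0.02258934, 0.        , 0.        , 0.        , 0.        ]), 'eye': array([1.35237629, 0.79959221, 1.02499989]), 'orientation': array([ 0.32427866,  0.84174175, -0.39975424, -0.16282112])}
side {'fx': 438.85926498258755, 'fy': 438.85926498258755, 'cx': 320.64192580061547, 'cy': 238.30340807643276, 'D': array([-0.04946649,  0.        ,  0.        ,  0.        ,  0.        ]), 'eye': array([0.25017685, 0.70374742, 0.98868246]), 'orientation': array([-0.21785711,  0.90766244, -0.35111158,  0.07353797])}
{'time': 0.1, 'joint_positions': array([ 1.11441042,  0.3328026 , -0.06470554,  1.46088432,  0.02160355,
        1.34993145, -0.08848936]), 'joint_vel': array([-4.23360020e-04, -1.97523410e-03, -5.23312388e-04, -2.93252706e-03,
       -8.57999863e-04, -1.07842816e-03,  3.70459438e-05]), 'joint_torque': array([ 2.54892628e-03, -6.24543500e+01,  2.52891798e-02, -3.90713060e+01,
       -6.14511967e-02,  3.66018189e-02,  7.18087358e-05]), 'ee_pos': array([ 0.26253437, -0.56677804,  0.22182444]), 'eef_rot': array([ 8.42716296e-01, -5.38357504e-01, -5.77099313e-04, -3.30490118e-04]), 'ft_force': array([ 0.79261335, -0.36973387,  0.37240589]), 'torque': array([-0.07007808,  0.00127877,  0.04828396]), 'width': 0.08710187242228394} -0.0187
```

View pics/scene0.png

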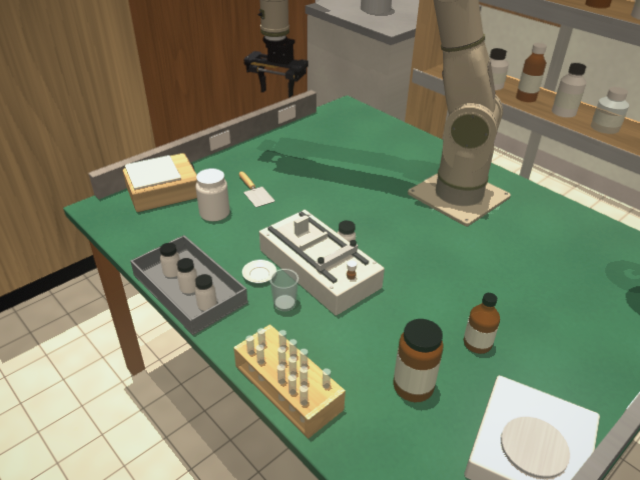

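View pics/side0.png

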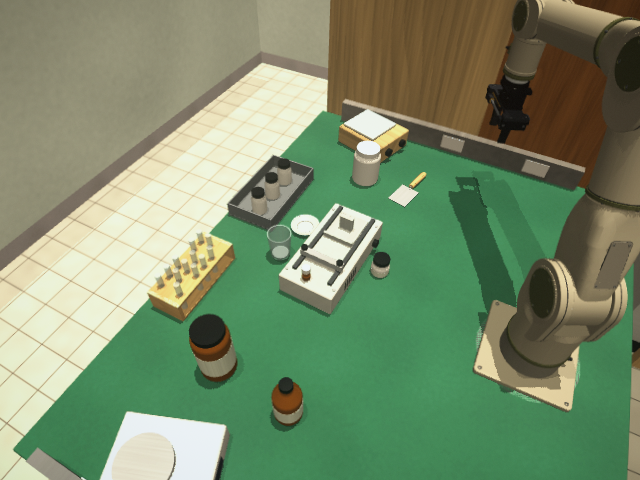

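Both views show the lamp box: at about (320,258) in the scene view, with the lug at (301,226), and at about (333,256) in the side view, with the lug at (347,220). I'll enlarge that area in both.

Run:
```python
import cv2,numpy as np
a=cv2.imread("pics/scene0.png")[195:315,250:390];b=cv2.imread("pics/side0.png")[195:315,270:410]
cv2.imwrite("pics/crop.png",np.vstack([cv2.resize(i,None,fx=5,fy=5,interpolation=2)[:600] for i in(a,)]))
cv2.imwrite("pics/crop2.png",cv2.resize(b,None,fx=5,fy=5,interpolation=2))
```

```text
(no output)
```

View pics/crop.png

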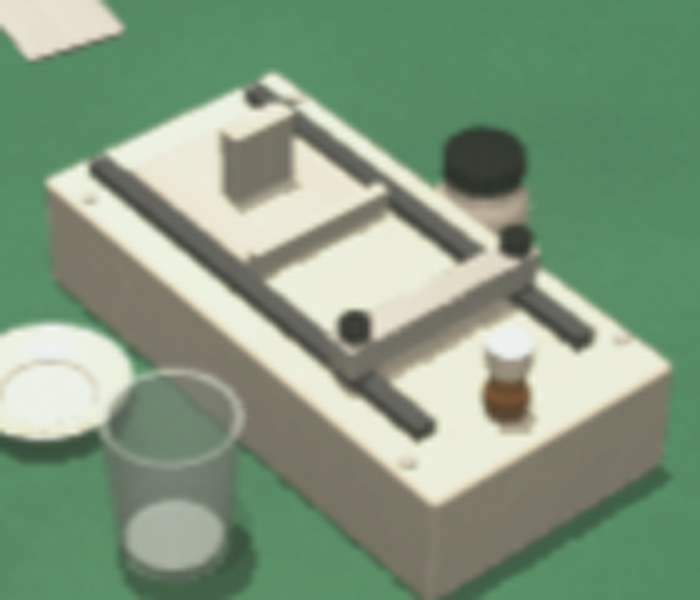

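View pics/crop2.png

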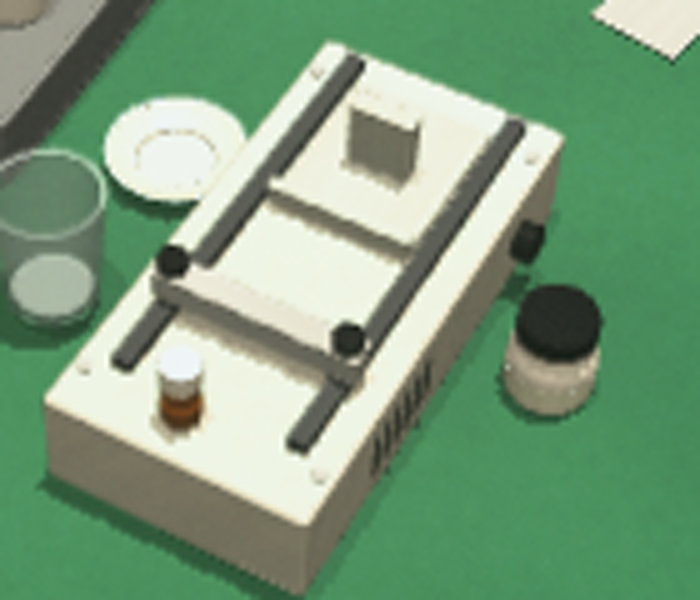

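The crops show the box's top corners, the lug's +y top edge and the stop bar's +y top edge clearly, and both views agree on the layout: the lug is at the closed end and the vial is beyond the bar. I'll cast rays through these points.

```bash
cat > h.py <<'E'
import numpy as np,cv2
from scipy.spatial.transform import Rotation as R
from bench import r,camera
def plane(c,uv,z):
    K=np.array([[c["fx"],0,c["cx"]],[0,c["fy"],c["cy"]],[0,0,1]])
    n=cv2.undistortPoints(np.array(uv,float).reshape(-1,1,2),K,c["D"]).reshape(-1,2)
    d=R.from_quat(c["orientation"]).apply(np.c_[n,np.ones(len(n))])
    return c["eye"]+d*((z-c["eye"][2])/d[:,2])[:,None]
E
python3 - <<'E'
from h import *
np.set_printoptions(precision=4,suppress=True)
off={"scene":(250,195),"side":(270,195)}
P={"scene":dict(box=[(48,182),(273,73),(670,368),(432,503)],lug=[(226,140),(294,119)],bar=[(352,350),(537,260)]),
"side":dict(box=[(330,42),(563,138),(305,525),(45,400)],lug=[(348,108),(420,128)],bar=[(153,284),(360,371)])}
for n in P:
    c=camera(n);f=lambda k,z:plane(c,(np.array(P[n][k])+.5)/5-.5+off[n],z)[:,:2]
    b=f("box",.07);o=b.mean(0)
    y=(b[2]+b[3]-b[0]-b[1]);ang=np.arctan2(-y[0],y[1])
    x2=(b[0]+b[3]-b[1]-b[2]);ang2=np.arctan2(x2[1],x2[0])
    M=np.array([[np.cos(ang),np.sin(ang)],[-np.sin(ang),np.cos(ang)]])
    print(n,o,"yaw",np.degrees([ang,ang2]),"size",np.linalg.norm(y)/2,np.linalg.norm(x2)/2)
    for k,z in(("lug",.122),("bar",.099)): w=f(k,z);print(k,w,w.mean(0),"box frame",((w-o)@M.T))
E
```

```text
scene [ 0.5674 -0.0314] yaw [-2.9841 -2.8186] size 0.3145722691881033 0.1551391299369776
lug [[ 0.5859 -0.1042]
 [ 0.5476 -0.0945]] [ 0.5667 -0.0994] box frame [[ 0.0222 -0.0718]
 [-0.0165 -0.0641]]
bar [[0.63   0.0399]
 [0.5142 0.0515]] [0.5721 0.0457] box frame [[ 0.0588  0.0744]
 [-0.0575  0.0799]]
side [ 0.5592 -0.0331] yaw [-2.9931 -3.3493] size 0.315291239742455 0.1557174380015785
lug [[ 0.5757 -0.1009]
 [ 0.5338 -0.1053]] [ 0.5548 -0.1031] box frame [[ 0.02   -0.0669]
 [-0.0216 -0.0735]]
bar [[0.6206 0.0456]
 [0.4983 0.0481]] [0.5595 0.0468] box frame [[ 0.0572  0.0817]
 [-0.065   0.0778]]
```

The two views differ by about 8–12 mm in x, but the lug is 40 mm wide that way, so the mean will do. That puts the box yaw at about -3.0°, the lug at about (0.560, -0.108) and the travel at about 80 mm. I'll move above the lug, turning the jaws to the box's y.

```bash
python3 -m crank '[{"x":-0.015,"y":-0.024,"claw":-1},{"x":-0.035,"y":-0.055,"claw":-1},{"x":-0.055,"y":-0.086,"claw":-1},{"x":-0.076,"y":-0.12,"claw":-1},{"x":-0.097,"y":-0.154,"claw":-1}]' 20
python3 -m crank '[{"x":-0.02,"y":-0.031,"claw":-1},{"x":-0.04,"y":-0.062,"claw":-1},{"x":-0.06,"y":-0.093,"claw":-1},{"x":-0.078,"y":-0.124,"claw":-1},{"x":-0.097,"y":-0.154,"claw":-1}]'
python3 -m crank '[{"x":-0.02,"y":-0.031,"az":0.055,"claw":-1},{"x":-0.045,"y":-0.07,"az":0.11,"claw":-1},{"x":-0.07,"y":-0.11,"az":0.165,"claw":-1},{"x":-0.087,"y":-0.139,"az":0.215,"claw":-1},{"x":-0.097,"y":-0.154,"az":0.243,"claw":-1}]'
python3 -m crank '[{"claw":-1},{"claw":-1},{"claw":-0.5},{"claw":-0.3},{"claw":-0.2}]'
python3 - <<'E'
from h import *
s=r.read_state();print(s["time"],s["ee_pos"],R.from_quat(s["eef_rot"]).as_matrix().round(3),s["ft_force"],s["width"])
c=camera("wrist");cv2.imwrite("pics/w1.png",c["color"]);print(c["eye"],c["orientation"],c["fx"],c["cx"],c["cy"],c["D"])
E
```

```text
0.2 [ 0.26263108 -0.56691475  0.22209103] [[ 0.42  -0.907 -0.   ]
 [-0.907 -0.42   0.001]
 [-0.001  0.    -1.   ]] [-0.67534659  0.93954587 -0.31734447] 0.08705473882643837
[ 0.33742888 -0.5326307   0.38310452] [ 0.83347541 -0.53175623 -0.08197231  0.12583561] 340.7002463020886 318.45520738834057 243.28168059801894 [-0.02841565  0.          0.          0.          0.        ]schema error: expected keys x, y, z, ax, ay, az, claw
schema error: expected keys x, y, z, ax, ay, az, claw
schema error: expected keys x, y, z, ax, ay, az, claw
schema error: expected keys x, y, z, ax, ay, az, claw
```

View pics/w1.png

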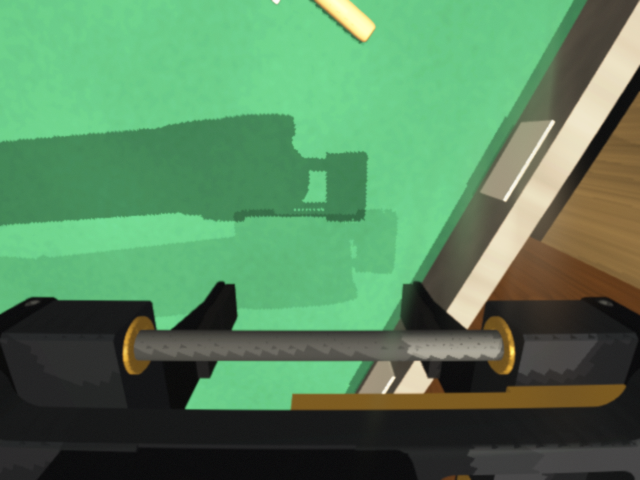

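The calls were refused because every row needs all seven keys. The arm hasn't moved, so the wrist picture shows only the bench and the open fingers at (210,330) and (425,330). I'll resend with full rows.

```bash
python3 -m crank '[{"x":-0.015,"y":-0.024,"z":0,"ax":0,"ay":0,"az":0,"claw":-1},{"x":-0.035,"y":-0.055,"z":0,"ax":0,"ay":0,"az":0,"claw":-1},{"x":-0.055,"y":-0.086,"z":0,"ax":0,"ay":0,"az":0,"claw":-1},{"x":-0.076,"y":-0.12,"z":0,"ax":0,"ay":0,"az":0,"claw":-1},{"x":-0.097,"y":-0.154,"z":0,"ax":0,"ay":0,"az":0,"claw":-1}]' 20 &&
python3 -m crank '[{"x":-0.02,"y":-0.031,"z":0,"ax":0,"ay":0,"az":0,"claw":-1},{"x":-0.04,"y":-0.062,"z":0,"ax":0,"ay":0,"az":0,"claw":-1},{"x":-0.06,"y":-0.093,"z":0,"ax":0,"ay":0,"az":0,"claw":-1},{"x":-0.078,"y":-0.124,"z":0,"ax":0,"ay":0,"az":0,"claw":-1},{"x":-0.097,"y":-0.154,"z":0,"ax":0,"ay":0,"az":0,"claw":-1}]' &&
python3 -m crank '[{"x":-0.02,"y":-0.031,"z":0,"ax":0,"ay":0,"az":0.055,"claw":-1},{"x":-0.045,"y":-0.07,"z":0,"ax":0,"ay":0,"az":0.11,"claw":-1},{"x":-0.07,"y":-0.11,"z":0,"ax":0,"ay":0,"az":0.165,"claw":-1},{"x":-0.087,"y":-0.139,"z":0,"ax":0,"ay":0,"az":0.215,"claw":-1},{"x":-0.097,"y":-0.154,"z":0,"ax":0,"ay":0,"az":0.243,"claw":-1}]' &&
python3 -m crank '[{"x":0,"y":0,"z":0,"ax":0,"ay":0,"az":0,"claw":-1},{"x":0,"y":0,"z":0,"ax":0,"ay":0,"az":0,"claw":-1},{"x":0,"y":0,"z":0,"ax":0,"ay":0,"az":0,"claw":-0.5},{"x":0,"y":0,"z":0,"ax":0,"ay":0,"az":0,"claw":-0.3},{"x":0,"y":0,"z":0,"ax":0,"ay":0,"az":0,"claw":-0.2}]'
python3 - <<'E'
from h import *
s=r.read_state();print(s["time"],s["ee_pos"],R.from_quat(s["eef_rot"]).as_matrix().round(3),s["ft_force"],s["width"])
c=camera("wrist");cv2.imwrite("pics/w2.png",c["color"]);print(c["eye"],c["orientation"])
E
```

```text
time: 0.67
ee_pos: [0.3622, -0.4129, 0.2225]
eef_rot: [0.843, -0.539, 0.0, 0.0]
ft_force: [1.3, 0.1, 0.4]
width: 0.0869
time: 1.08
ee_pos: [0.4614, -0.26, 0.2227]
eef_rot: [0.843, -0.538, 0.0, 0.0]
ft_force: [0.7, -0.8, -0.5]
width: 0.0873
time: 1.5
ee_pos: [0.5612, -0.1047, 0.2227]
eef_rot: [-0.687, 0.726, 0.0, 0.001]
ft_force: [0.3, 0.2, 1.0]
width: 0.0866
time: 1.92
ee_pos: [0.5591, -0.1104, 0.2226]
eef_rot: [-0.688, 0.726, -0.0, -0.0]
ft_force: [-0.2, -0.1, -0.8]
width: 0.0744
1.9167 [ 0.55911168 -0.11043731  0.22260236] [[-0.054 -0.999 -0.   ]
 [-0.999  0.054 -0.001]
 [ 0.001  0.    -1.   ]] [-0.20941178 -0.0722168  -0.76693539] 0.07444214974013814
[ 0.64134999 -0.1147459   0.38363344] [-0.68019464  0.71739174  0.1096444  -0.10325911]
```

View pics/w2.png

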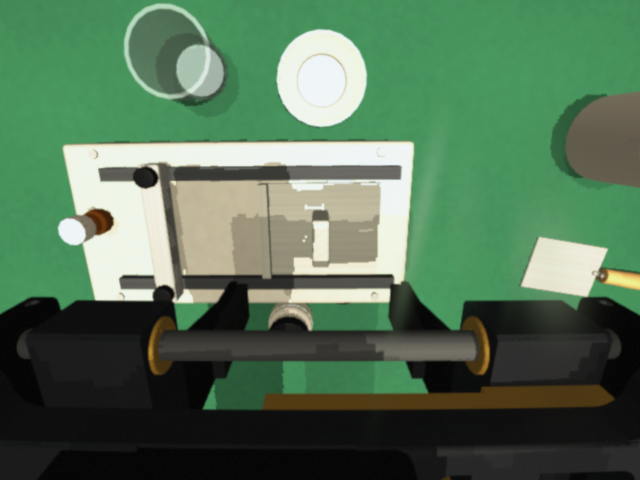

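The wrist view shows the lug top around (321,243), the lip line at x≈267, and the stop bar's right-hand (-y) edge running (160,168)–(180,292). The jaws are roughly square to the box.

Run:
```python
from h import *
c=camera("wrist");im=c["color"]
cv2.imwrite("pics/w2c.png",cv2.resize(im[150:310,55:425],None,fx=2.1,fy=2.1,interpolation=2))
f=lambda p,z:plane(c,p,z)[:,:2].round(4)
print("lug",f([(314,222),(328,222),(328,264),(314,264)],.122),f([(321,243)],.122))
print("box",f([(65,146),(413,142),(405,302),(93,302)],.07))
print("bar -y top",f([(160,168),(182,294)],.099)); print("lip +y top",f([(264,184),(264,278)],.087))
```

```text
lug [[ 0.5777 -0.1073]
 [ 0.5771 -0.1184]
 [ 0.5418 -0.1168]
 [ 0.5424 -0.1053]] [[ 0.5601 -0.112 ]]
box [[ 0.6476  0.1144]
 [ 0.6332 -0.1977]
 [ 0.4763 -0.194 ]
 [ 0.4925  0.1274]]
bar -y top [[0.6247 0.0176]
 [0.5104 0.0189]]
lip +y top [[ 0.6053 -0.065 ]
 [ 0.5175 -0.0562]]
```

View pics/w2c.png

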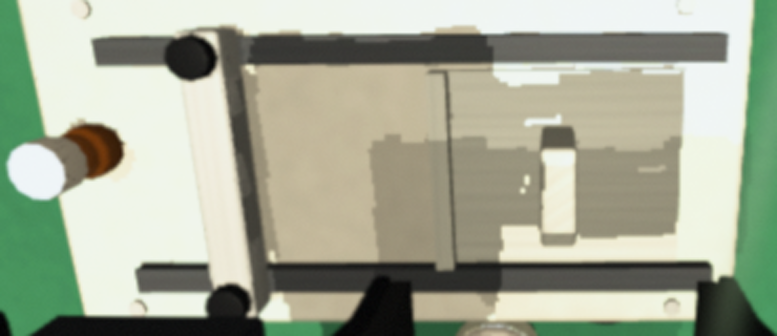

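The lug top measures (0.560, -0.112) from here, and the TCP is at (0.559, -0.110), so it's aligned. The expected travel is about 79 mm. I'll descend to z≈0.092 and pinch.

```bash
python3 -m crank '[{"x":0,"y":0,"z":0.015,"ax":0,"ay":0,"az":0,"claw":-0.2},{"x":0,"y":0,"z":0.035,"ax":0,"ay":0,"az":0,"claw":-0.2},{"x":0.001,"y":0,"z":0.055,"ax":0,"ay":0,"az":0,"claw":-0.2},{"x":0.001,"y":0,"z":0.075,"ax":0,"ay":0,"az":0,"claw":-0.2},{"x":0.001,"y":0,"z":0.09,"ax":0,"ay":0,"az":0,"claw":-0.2}]' 30 &&
python3 -m crank '[{"x":0,"y":0,"z":0.01,"ax":0,"ay":0,"az":0,"claw":-0.2},{"x":0,"y":0,"z":0.02,"ax":0,"ay":0,"az":0,"claw":-0.2},{"x":0,"y":0,"z":0.03,"ax":0,"ay":0,"az":0,"claw":-0.2},{"x":0,"y":0,"z":0.036,"ax":0,"ay":0,"az":0,"claw":-0.2},{"x":0,"y":0,"z":0.04,"ax":0,"ay":0,"az":0,"claw":-0.2}]' &&
python3 -m crank '[{"x":0,"y":0,"z":0,"ax":0,"ay":0,"az":0,"claw":0.1},{"x":0,"y":0,"z":0,"ax":0,"ay":0,"az":0,"claw":0.2},{"x":0,"y":0,"z":0,"ax":0,"ay":0,"az":0,"claw":0.3},{"x":0,"y":0,"z":0,"ax":0,"ay":0,"az":0,"claw":0.4},{"x":0,"y":0,"z":0,"ax":0,"ay":0,"az":0,"claw":0.5}]'&&
python3 -m crank '[{"x":0,"y":0,"z":0,"ax":0,"ay":0,"az":0,"claw":0.6},{"x":0,"y":0,"z":0,"ax":0,"ay":0,"az":0,"claw":0.8},{"x":0,"y":0,"z":0,"ax":0,"ay":0,"az":0,"claw":1},{"x":0,"y":0,"z":0,"ax":0,"ay":0,"az":0,"claw":1},{"x":0,"y":0,"z":0,"ax":0,"ay":0,"az":0,"claw":1}]'&&
python3 -m crank '[{"x":0,"y":0,"z":0,"ax":0,"ay":0,"az":0,"claw":1},{"x":0,"y":0,"z":0,"ax":0,"ay":0,"az":0,"claw":1},{"x":0,"y":0,"z":0,"ax":0,"ay":0,"az":0,"claw":1},{"x":0,"y":0,"z":0,"ax":0,"ay":0,"az":0,"claw":1},{"x":0,"y":0,"z":0,"ax":0,"ay":0,"az":0,"claw":1}]'; python3 -c "
from h import *
s=r.read_state();print(s['ee_pos'],s['ft_force'],s['width'])"
```

```text
time: 2.43
ee_pos: [0.5588, -0.1105, 0.131]
eef_rot: [-0.688, 0.726, 0.0, -0.0]
ft_force: [-0.8, 0.4, 0.2]
width: 0.0524
time: 2.85
ee_pos: [0.5595, -0.11, 0.092]
eef_rot: [-0.688, 0.725, 0.0, -0.0]
ft_force: [-0.1, -0.7, 0.3]
width: 0.0523
time: 3.27
ee_pos: [0.5599, -0.1099, 0.093]
eef_rot: [-0.688, 0.725, -0.0, 0.0]
ft_force: [-0.2, 0.2, 0.2]
width: 0.0274
time: 3.68
ee_pos: [0.5596, -0.1108, 0.0927]
eef_rot: [-0.688, 0.726, -0.0, -0.0]
ft_force: [-0.7, -4.6, 0.5]
width: 0.0139
time: 4.1
ee_pos: [0.5597, -0.11, 0.0927]
eef_rot: [-0.688, 0.725, -0.0, 0.0]
ft_force: [-0.3, -5.1, 4.0]
width: 0.0138
[ 0.55967931 -0.11003335  0.09273841] [-0.30247702 -5.1222637   3.97815144] 0.013760097657010023
```

The lug is pinched (width 13.8 mm). The spring is already felt, so I'll find the closed rest precisely by easing back in small steps.

```bash
python3 -m crank '[{"x":0.0002,"y":0,"z":0,"ax":0,"ay":0,"az":0,"claw":1},{"x":0.0005,"y":0,"z":0,"ax":0,"ay":0,"az":0,"claw":1},{"x":0.0008,"y":0,"z":0,"ax":0,"ay":0,"az":0,"claw":1},{"x":0.001,"y":0,"z":0,"ax":0,"ay":0,"az":0,"claw":1},{"x":0.001,"y":0,"z":0,"ax":0,"ay":0,"az":0,"claw":1}]' 
python3 -m crank '[{"x":0.0002,"y":0,"z":0,"ax":0,"ay":0,"az":0,"claw":1},{"x":0.0005,"y":0,"z":0,"ax":0,"ay":0,"az":0,"claw":1},{"x":0.0008,"y":0,"z":0,"ax":0,"ay":0,"az":0,"claw":1},{"x":0.001,"y":0,"z":0,"ax":0,"ay":0,"az":0,"claw":1},{"x":0.001,"y":0,"z":0,"ax":0,"ay":0,"az":0,"claw":1}]' 
python3 -m crank '[{"x":0.0002,"y":0,"z":0,"ax":0,"ay":0,"az":0,"claw":1},{"x":0.0005,"y":0,"z":0,"ax":0,"ay":0,"az":0,"claw":1},{"x":0.0008,"y":0,"z":0,"ax":0,"ay":0,"az":0,"claw":1},{"x":0.001,"y":0,"z":0,"ax":0,"ay":0,"az":0,"claw":1},{"x":0.001,"y":0,"z":0,"ax":0,"ay":0,"az":0,"claw":1}]'
```

```text
time: 4.52
ee_pos: [0.5596, -0.1109, 0.0927]
eef_rot: [-0.688, 0.725, -0.0, 0.0]
ft_force: [-0.7, -2.5, 5.4]
width: 0.0141
time: 4.93
ee_pos: [0.5596, -0.1118, 0.0927]
eef_rot: [-0.688, 0.725, -0.0, 0.0]
ft_force: [-1.7, -3.6, 5.9]
width: 0.0138
time: 5.35
ee_pos: [0.5596, -0.1119, 0.0927]
eef_rot: [-0.689, 0.725, 0.0, 0.0]
ft_force: [-1.5, -1.3, 6.5]
width: 0.0136
```

```bash
python3 -m crank '[{"x":0.0002,"y":0,"z":0,"ax":0,"ay":0,"az":0,"claw":1},{"x":0.0005,"y":0,"z":0,"ax":0,"ay":0,"az":0,"claw":1},{"x":0.0008,"y":0,"z":0,"ax":0,"ay":0,"az":0,"claw":1},{"x":0.001,"y":0,"z":0,"ax":0,"ay":0,"az":0,"claw":1},{"x":0.001,"y":0,"z":0,"ax":0,"ay":0,"az":0,"claw":1}]' 
python3 -m crank '[{"x":0.0002,"y":0,"z":0,"ax":0,"ay":0,"az":0,"claw":1},{"x":0.0005,"y":0,"z":0,"ax":0,"ay":0,"az":0,"claw":1},{"x":0.0008,"y":0,"z":0,"ax":0,"ay":0,"az":0,"claw":1},{"x":0.001,"y":0,"z":0,"ax":0,"ay":0,"az":0,"claw":1},{"x":0.001,"y":0,"z":0,"ax":0,"ay":0,"az":0,"claw":1}]'
```

```text
time: 5.77
ee_pos: [0.5596, -0.112, 0.0927]
eef_rot: [-0.689, 0.725, 0.001, 0.001]
ft_force: [-1.6, 1.8, 4.7]
width: 0.0137
time: 6.18
ee_pos: [0.5596, -0.112, 0.0927]
eef_rot: [-0.689, 0.725, 0.001, 0.001]
ft_force: [-0.5, 4.2, 6.6]
width: 0.014
```

The closed rest is at y = -0.1120: measured y stops changing there while the force reverses. Next I'll open smoothly, short of the stop.

```bash
python3 -m crank '[{"x":-0.003,"y":0,"z":0,"ax":0,"ay":0,"az":0,"claw":1},{"x":-0.007,"y":0,"z":0,"ax":0,"ay":0,"az":0,"claw":1},{"x":-0.012,"y":0,"z":0,"ax":0,"ay":0,"az":0,"claw":1},{"x":-0.016,"y":0,"z":0,"ax":0,"ay":0,"az":0,"claw":1},{"x":-0.02,"y":0,"z":0,"ax":0,"ay":0,"az":0,"claw":1}]' 
python3 -m crank '[{"x":-0.004,"y":0,"z":0,"ax":0,"ay":0,"az":0,"claw":1},{"x":-0.008,"y":0,"z":0,"ax":0,"ay":0,"az":0,"claw":1},{"x":-0.012,"y":0,"z":0,"ax":0,"ay":0,"az":0,"claw":1},{"x":-0.016,"y":0,"z":0,"ax":0,"ay":0,"az":0,"claw":1},{"x":-0.02,"y":0,"z":0,"ax":0,"ay":0,"az":0,"claw":1}]' 
python3 -m crank '[{"x":-0.004,"y":0,"z":0,"ax":0,"ay":0,"az":0,"claw":1},{"x":-0.008,"y":0,"z":0,"ax":0,"ay":0,"az":0,"claw":1},{"x":-0.012,"y":0,"z":0,"ax":0,"ay":0,"az":0,"claw":1},{"x":-0.015,"y":0,"z":0,"ax":0,"ay":0,"az":0,"claw":1},{"x":-0.018,"y":0,"z":0,"ax":0,"ay":0,"az":0,"claw":1}]'
python3 -m crank '[{"x":-0.002,"y":0,"z":0,"ax":0,"ay":0,"az":0,"claw":1},{"x":-0.004,"y":0,"z":0,"ax":0,"ay":0,"az":0,"claw":1},{"x":-0.006,"y":0,"z":0,"ax":0,"ay":0,"az":0,"claw":1},{"x":-0.008,"y":0,"z":0,"ax":0,"ay":0,"az":0,"claw":1},{"x":-0.01,"y":0,"z":0,"ax":0,"ay":0,"az":0,"claw":1}]'
```

```text
time: 6.6
ee_pos: [0.5604, -0.0955, 0.0927]
eef_rot: [-0.688, 0.725, -0.0, -0.0]
ft_force: [-0.3, -6.4, 4.1]
width: 0.0137
time: 7.02
ee_pos: [0.5614, -0.0762, 0.0927]
eef_rot: [-0.688, 0.726, -0.001, -0.001]
ft_force: [-0.9, -8.8, 5.2]
width: 0.0135
time: 7.43
ee_pos: [0.5622, -0.0589, 0.0927]
eef_rot: [-0.688, 0.726, -0.001, -0.001]
ft_force: [-2.1, -9.0, 6.2]
width: 0.0137
time: 7.85
ee_pos: [0.5627, -0.0494, 0.0927]
eef_rot: [-0.688, 0.726, -0.001, -0.001]
ft_force: [-2.6, -11.1, 6.4]
width: 0.0139
```

```bash
python3 -m crank '[{"x":-0.001,"y":0,"z":0,"ax":0,"ay":0,"az":0,"claw":1},{"x":-0.002,"y":0,"z":0,"ax":0,"ay":0,"az":0,"claw":1},{"x":-0.003,"y":0,"z":0,"ax":0,"ay":0,"az":0,"claw":1},{"x":-0.004,"y":0,"z":0,"ax":0,"ay":0,"az":0,"claw":1},{"x":-0.005,"y":0,"z":0,"ax":0,"ay":0,"az":0,"claw":1}]' 
python3 -m crank '[{"x":-0.0008,"y":0,"z":0,"ax":0,"ay":0,"az":0,"claw":1},{"x":-0.0016,"y":0,"z":0,"ax":0,"ay":0,"az":0,"claw":1},{"x":-0.0024,"y":0,"z":0,"ax":0,"ay":0,"az":0,"claw":1},{"x":-0.0032,"y":0,"z":0,"ax":0,"ay":0,"az":0,"claw":1},{"x":-0.004,"y":0,"z":0,"ax":0,"ay":0,"az":0,"claw":1}]'
python3 -m crank '[{"x":-0.0004,"y":0,"z":0,"ax":0,"ay":0,"az":0,"claw":1},{"x":-0.0008,"y":0,"z":0,"ax":0,"ay":0,"az":0,"claw":1},{"x":-0.0012,"y":0,"z":0,"ax":0,"ay":0,"az":0,"claw":1},{"x":-0.0016,"y":0,"z":0,"ax":0,"ay":0,"az":0,"claw":1},{"x":-0.002,"y":0,"z":0,"ax":0,"ay":0,"az":0,"claw":1}]'
```

```text
time: 8.27
ee_pos: [0.5629, -0.0446, 0.0927]
eef_rot: [-0.688, 0.726, -0.001, -0.001]
ft_force: [-1.9, -11.8, 5.8]
width: 0.0139
time: 8.68
ee_pos: [0.5631, -0.0408, 0.0927]
eef_rot: [-0.688, 0.726, -0.001, -0.001]
ft_force: [-1.8, -11.9, 7.5]
width: 0.0143
time: 9.1
ee_pos: [0.5632, -0.0389, 0.0927]
eef_rot: [-0.688, 0.726, -0.001, -0.001]
ft_force: [-2.1, -12.2, 7.4]
width: 0.014
```

```bash
python3 -m crank '[{"x":-0.0004,"y":0,"z":0,"ax":0,"ay":0,"az":0,"claw":1},{"x":-0.0008,"y":0,"z":0,"ax":0,"ay":0,"az":0,"claw":1},{"x":-0.0012,"y":0,"z":0,"ax":0,"ay":0,"az":0,"claw":1},{"x":-0.0016,"y":0,"z":0,"ax":0,"ay":0,"az":0,"claw":1},{"x":-0.002,"y":0,"z":0,"ax":0,"ay":0,"az":0,"claw":1}]'
python3 -m crank '[{"x":-0.0004,"y":0,"z":0,"ax":0,"ay":0,"az":0,"claw":1},{"x":-0.0008,"y":0,"z":0,"ax":0,"ay":0,"az":0,"claw":1},{"x":-0.0012,"y":0,"z":0,"ax":0,"ay":0,"az":0,"claw":1},{"x":-0.0016,"y":0,"z":0,"ax":0,"ay":0,"az":0,"claw":1},{"x":-0.002,"y":0,"z":0,"ax":0,"ay":0,"az":0,"claw":1}]'
```

```text
time: 9.52
ee_pos: [0.5633, -0.037, 0.0927]
eef_rot: [-0.688, 0.726, -0.001, -0.001]
ft_force: [-1.7, -12.2, 5.2]
width: 0.0139
time: 9.93
ee_pos: [0.5634, -0.0351, 0.0927]
eef_rot: [-0.688, 0.726, -0.001, -0.001]
ft_force: [-1.9, -11.6, 6.9]
width: 0.0136
```

```bash
python3 -m crank '[{"x":-0.0004,"y":0,"z":0,"ax":0,"ay":0,"az":0,"claw":1},{"x":-0.0008,"y":0,"z":0,"ax":0,"ay":0,"az":0,"claw":1},{"x":-0.0012,"y":0,"z":0,"ax":0,"ay":0,"az":0,"claw":1},{"x":-0.0016,"y":0,"z":0,"ax":0,"ay":0,"az":0,"claw":1},{"x":-0.002,"y":0,"z":0,"ax":0,"ay":0,"az":0,"claw":1}]'
```

```text
time: 10.35
ee_pos: [0.5635, -0.0331, 0.0927]
eef_rot: [-0.688, 0.726, -0.001, -0.001]
ft_force: [-2.6, -12.5, 7.1]
width: 0.0134
```

```bash
python3 -m crank '[{"x":-0.0004,"y":0,"z":0,"ax":0,"ay":0,"az":0,"claw":1},{"x":-0.0008,"y":0,"z":0,"ax":0,"ay":0,"az":0,"claw":1},{"x":-0.0012,"y":0,"z":0,"ax":0,"ay":0,"az":0,"claw":1},{"x":-0.0016,"y":0,"z":0,"ax":0,"ay":0,"az":0,"claw":1},{"x":-0.002,"y":0,"z":0,"ax":0,"ay":0,"az":0,"claw":1}]'
```

```text
time: 10.77
ee_pos: [0.5635, -0.0327, 0.0927]
eef_rot: [-0.687, 0.727, -0.002, -0.002]
ft_force: [-3.3, -17.7, 8.2]
width: 0.0138
```

Contact: y stopped at -0.0327 and the force jumped from about 12.5 to 17.7 N, so it's pressing the bar with about 5 N. I'll hold that for half a second.

```bash
python3 -m crank '[{"x":-0.0001,"y":0,"z":0,"ax":0,"ay":0,"az":0,"claw":1},{"x":-0.0002,"y":0,"z":0,"ax":0,"ay":0,"az":0,"claw":1},{"x":-0.0002,"y":0,"z":0,"ax":0,"ay":0,"az":0,"claw":1},{"x":-0.0002,"y":0,"z":0,"ax":0,"ay":0,"az":0,"claw":1},{"x":-0.0002,"y":0,"z":0,"ax":0,"ay":0,"az":0,"claw":1}]'; python3 -c "
from h import *
s=r.read_state();print(s['ee_pos'],s['ft_force'],R.from_quat(s['eef_rot']).as_matrix())"
```

```text
time: 11.18
ee_pos: [0.5635, -0.0328, 0.0927]
eef_rot: [-0.687, 0.727, -0.002, -0.002]
ft_force: [-2.7, -17.7, 8.1]
width: 0.0137
[ 0.56352141 -0.03275317  0.09269282] [ -2.70667715 -17.69941226   8.05495181] [[-5.60850273e-02 -9.98425729e-01 -7.30714871e-04]
 [-9.98411744e-01  5.60881222e-02 -5.30216055e-03]
 [ 5.33479794e-03  4.32182488e-04 -9.99985676e-01]]
```

The press held for about 0.6 s. Full travel is 0.0792 m in y, so the half point is y = -0.0724. I'll ease back slowly.

```bash
python3 -m crank '[{"x":0.001,"y":0,"z":0,"ax":0,"ay":0,"az":0,"claw":1},{"x":0.003,"y":0,"z":0,"ax":0,"ay":0,"az":0,"claw":1},{"x":0.005,"y":0,"z":0,"ax":0,"ay":0,"az":0,"claw":1},{"x":0.0075,"y":0,"z":0,"ax":0,"ay":0,"az":0,"claw":1},{"x":0.01,"y":0,"z":0,"ax":0,"ay":0,"az":0,"claw":1}]'
python3 -m crank '[{"x":0.0025,"y":0,"z":0,"ax":0,"ay":0,"az":0,"claw":1},{"x":0.005,"y":0,"z":0,"ax":0,"ay":0,"az":0,"claw":1},{"x":0.0075,"y":0,"z":0,"ax":0,"ay":0,"az":0,"claw":1},{"x":0.01,"y":0,"z":0,"ax":0,"ay":0,"az":0,"claw":1},{"x":0.0125,"y":0,"z":0,"ax":0,"ay":0,"az":0,"claw":1}]'
python3 -m crank '[{"x":0.0025,"y":0,"z":0,"ax":0,"ay":0,"az":0,"claw":1},{"x":0.005,"y":0,"z":0,"ax":0,"ay":0,"az":0,"claw":1},{"x":0.007,"y":0,"z":0,"ax":0,"ay":0,"az":0,"claw":1},{"x":0.009,"y":0,"z":0,"ax":0,"ay":0,"az":0,"claw":1},{"x":0.01,"y":0,"z":0,"ax":0,"ay":0,"az":0,"claw":1}]'
```

```text
time: 11.6
ee_pos: [0.5632, -0.0405, 0.0927]
eef_rot: [-0.688, 0.726, -0.001, -0.001]
ft_force: [-2.5, -10.8, 6.6]
width: 0.0142
time: 12.02
ee_pos: [0.5625, -0.0525, 0.0927]
eef_rot: [-0.688, 0.726, -0.001, -0.001]
ft_force: [-2.7, -9.6, 5.9]
width: 0.0135
time: 12.43
ee_pos: [0.562, -0.0623, 0.0927]
eef_rot: [-0.688, 0.726, -0.001, -0.001]
ft_force: [-1.1, -8.3, 5.5]
width: 0.014
```

```bash
python3 -m crank '[{"x":0.002,"y":0,"z":0,"ax":0,"ay":0,"az":0,"claw":1},{"x":0.004,"y":0,"z":0,"ax":0,"ay":0,"az":0,"claw":1},{"x":0.006,"y":0,"z":0,"ax":0,"ay":0,"az":0,"claw":1},{"x":0.0078,"y":0,"z":0,"ax":0,"ay":0,"az":0,"claw":1},{"x":0.009,"y":0,"z":0,"ax":0,"ay":0,"az":0,"claw":1}]'
python3 -m crank '[{"x":0,"y":0,"z":0,"ax":0,"ay":0,"az":0,"claw":1},{"x":0,"y":0,"z":0,"ax":0,"ay":0,"az":0,"claw":1},{"x":0,"y":0,"z":0,"ax":0,"ay":0,"az":0,"claw":1},{"x":0,"y":0,"z":0,"ax":0,"ay":0,"az":0,"claw":1},{"x":0,"y":0,"z":0,"ax":0,"ay":0,"az":0,"claw":1}]'
```

```text
time: 12.85
ee_pos: [0.5616, -0.0709, 0.0927]
eef_rot: [-0.688, 0.726, -0.001, -0.001]
ft_force: [-0.8, -7.6, 5.7]
width: 0.0137
time: 13.27
ee_pos: [0.5616, -0.071, 0.0927]
eef_rot: [-0.688, 0.726, -0.001, -0.001]
ft_force: [-0.3, -8.4, 6.2]
width: 0.0139
```

```bash
python3 -m crank '[{"x":0.0005,"y":0,"z":0,"ax":0,"ay":0,"az":0,"claw":1},{"x":0.001,"y":0,"z":0,"ax":0,"ay":0,"az":0,"claw":1},{"x":0.0014,"y":0,"z":0,"ax":0,"ay":0,"az":0,"claw":1},{"x":0.0014,"y":0,"z":0,"ax":0,"ay":0,"az":0,"claw":1},{"x":0.0014,"y":0,"z":0,"ax":0,"ay":0,"az":0,"claw":1}]'
python3 -m crank '[{"x":0,"y":0,"z":0,"ax":0,"ay":0,"az":0,"claw":1},{"x":0,"y":0,"z":0,"ax":0,"ay":0,"az":0,"claw":1},{"x":0,"y":0,"z":0,"ax":0,"ay":0,"az":0,"claw":1},{"x":0,"y":0,"z":0,"ax":0,"ay":0,"az":0,"claw":1},{"x":0,"y":0,"z":0,"ax":0,"ay":0,"az":0,"claw":1}]'
python3 - <<'E'
from h import *
c=camera("side");cv2.imwrite("pics/end.png",cv2.resize(c["color"][120:360,200:460],None,fx=2.3,fy=2.3))
E
```

```text
time: 13.68
ee_pos: [0.5616, -0.0722, 0.0927]
eef_rot: [-0.688, 0.726, -0.001, -0.001]
ft_force: [-1.6, -7.5, 5.1]
width: 0.0141
time: 14.1
ee_pos: [0.5615, -0.0722, 0.0927]
eef_rot: [-0.688, 0.726, -0.001, -0.001]
ft_force: [-1.2, -8.5, 5.4]
width: 0.0142
```

View pics/end.png

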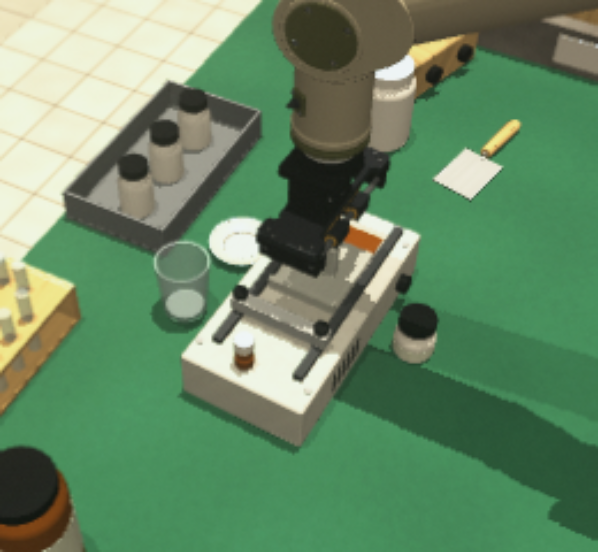

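The picture shows the shutter held part open with the amber window visible at (360,238). The vial, pot, beaker and dish look undisturbed. The shutter is at 39.8 mm and the half point is 39.6 mm, so I'm handing in.

```bash
python3 -c "
from bench import close_job
print(close_job())"
```

```text
the job is handed in; nothing more can be done
None
```

I opened the shutter to the stop bar, eased it back to half travel, and handed the job in with the lug still gripped at the 30 N setting and holding against the spring.

- **Closed rest:** I pinched the lug and eased back until it stopped moving, at y = -0.1120.
- **Stop:** It met the bar at y = -0.0328, a travel of 79.2 mm; the pictures had suggested about 79 mm. I pressed with about 5 N beyond the spring (17.7 N in total) for roughly 0.6 s. The press time is estimated from readings about 0.4 s apart.
- **Half travel:** I eased it back at no more than about 30 mm/s. At the last check it stood at y = -0.0722, which is 39.8 mm open against a target of 39.6 mm. The spring was pushing back with about 8 N, as expected there, and the time was 14.1 s.

**Checks and disagreements:**
- The last picture shows the vial, pot, beaker and dish undisturbed. The white jar, spatula and large amber jar look in place where they are in view, but the small amber bottle is outside that crop.
- The scene and side views disagreed by 8–12 mm in x on the box and lug. I used their mean, and the wrist view confirmed it before I gripped.
- My first set of moves was refused because the rows lacked some keys; the arm had not moved.

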